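# Offer a nest insert up to the shuttle pocket

## Robot

A 7-joint arm with a two-finger parallel gripper is mounted at the origin on a cart in front of the work surface, level with it; the furniture and walls round the work are solid. World frame = base frame: x ahead of the robot, y to its left, z up, the work surface at z = 0. Lengths are in mm, angles in rad, forces in N, time in s.
With the tool pointing down it reaches from about 400 to 875 mm from the base axis. Payload 4.4 kg.
Tool frame: the origin (TCP) lies midway between the tips of the shut fingers; the grasp point (between the pads) lies 19 mm behind it; z points along the fingers, y is the line along which they close (so a half turn about z gives the same grasp; the last joint's range is limited). The gripper opens to 85 mm and grips with 20 to 120 N. Pads are 22 mm wide; open, the fingers measure 114 mm over their backs; the gripper's body (76 mm by 85 mm) begins 54 mm behind the grasp point. The pads swing forward as they close: fully open they stand 13 mm farther back than shut.
Start: joints at [1.143, 0.628, 0.038, 1.517, -0.027, 0.996, -0.02], TCP at [230.101, -607.924, 231.313] pointing down, gripper open.
Joint ranges: [-3.06, 3.06], [-0.37, 2.12], [-1.25, 1.32], [0.18, 2.47], [-1.1, 4.24], [0.23, 1.98], [-2.94, 2.94]. Speed limits (rad/s): [2.57, 2.57, 3.14, 3.14, 3.14, 3.14, 3.14].

## Interface

Orientations are given as [roll, pitch, yaw] about the fixed x, y, z axes, in that order (R = Rz(yaw) Ry(pitch) Rx(roll)).
In Python, from cell import ctrl gives the robot as it stands.
- The arm moves only by the shell command python3 -m handwheel 'ROWS'. ROWS is JSON, a list of rows, each a list of 3 entries, a list of its own where there are three numbers: the turn, a rotation vector about the tool's x, y, z in degrees, then the shift along the tool's x, y, z in m, then the closure, from 0 (fully open) to 1 (shut). A call has 1 to 5 rows; each row shifts and turns the commanded pose from where the row before left it, along the tool's axes as they then stand; what a row does not reach is not made up. A row lasts 1/12 s, in which the tool goes at most 41.7 mm and 7.16 degrees, less where a joint would pass 70% of its speed; a pose out of reach is approached as far as the arm can. A call is refused whole if a number of a shift passes 0.0417 or a number of a turn 7.16, either way. A call with a gripper value outside its range is refused whole. The fingers move at their own pace and stop on an object; the grip force is fixed at half the most. Time passes only in rows, so rows that do not move let the fingers close. It gives the time, the measured TCP pose, the force, the opening and the grip force at its end, in the units of the state.
- ctrl.read_state(): the state, without advancing time (a new reading comes with each control period).
- ctrl.get_image(name): name is "scene" or "side" or "wrist"; returns a dict with "pixels" (480x640x3 uint8, red, green, blue), "fx", "fy", "cx", "cy" (pixels), "k1" (the pictures are not rectified: a ray, as slopes to the right and down, at radius r is drawn at 1 + k1 r^2 times it, then the intrinsics apply), "pose" (4x4, takes a point from camera to world coordinates); the wrist camera has in their place "T_tool_cam" (4x4, takes a point from camera to tool coordinates, whose origin is the TCP and whose axes are the flange's). Camera axes: x right, y up, looking along -z (the intrinsics and any distortion apply to the point x, -y, -z); pixel columns grow to the right and rows downward; lengths in mm; the calibration is good to about 2 mm. A picture is of the moment at which its call begins: read the wrist's pose just before it. There is no depth.
- ctrl.finish_job(): hands the job in; it is judged then, once.
The state is a dict: "clock": time; "qpos": joint angles; "qd": joint speeds; "tau": joint torques, N m; "eef_pos": TCP position; "tool_rot": TCP orientation; "force": force on the tool from outside, world axes, zero at the start; "torque": the same for the moment, N m; "width": finger opening in mm; "gripper_force": force on a finger pad.
Only numpy, scipy, OpenCV 4.12 (cv2) and the standard library are available. Lean on these libraries where they do the work, as an engineer would, in place of code of your own. Each camera call takes 0.05 s, during which the arm holds its last target. There are 200 camera calls.

## Task

Pull the sprung shuttle of the slide fixture out by its tab until its pointers stand level with the two index posts (40 mm out) and let go of it; its brake holds it there. Then fetch the white fixture insert, carry it over the equipment without bumping it into the air slides or press towers, and finish while still holding it, level and still, about 10 mm above the shuttle's empty pocket, centred and lined up with it lengthwise (either way round) ready to be lowered in, without ever letting it touch the fixture. Leave the other small parts where they are.

Things in the scene. Friction and masses are not known exactly. Their poses are not given: they have to be found in the camera images.
- insert_centre (a point): Centre (half-way up) of the loose fixture insert: a white plastic block 30 (its x) x 44 (its y) x 18 mm high (its z), with a step cut into one top corner and two small holes, about 50 g, lying flat on the bench beyond the press towers, on the left or the right side. Take it across its 30 mm width. It is the only white block of that size; a plain steel block 25 x 46 x 16 mm lies on the other side.
- slide_base: Fixed base of the slide fixture, standing on the bench between the two air slides: dark steel plate 186 x 70 x 8 mm with two bright steel rails. Origin on the bench surface under the middle of the rails; its x axis runs along the slide, away from the pull tab. Two bright steel index posts (4 mm wide, tops 26 mm above the bench) stand outside the rails at x = -43 mm; thin lines are cut in the rails every 10 mm. It carries the shuttle.
- slide_nest (a joint): How far the shuttle is pulled out, in m: 0 fully in, 0.06 end stop; pulling moves it along the base's -x. At 0.040 the two small dark pointers at its sides stand level with the index posts. A light return spring (40 N/m) and a friction brake (4 N) resist the pull, so it takes about 4 to 6 N, and the brake holds it wherever it is let go. It may start up to 0.010 out.
- pocket (a point): Centre of the mouth of the pocket, moving with the shuttle: 29 mm above the bench, level with the top of the grey nest block (64 x 56 mm, 12 mm high). Axes as the base's: x lengthwise, away from the tab, z up. The pocket is 47 mm long (x), 33 mm wide (y) and 6 mm deep; the insert's 44 mm length goes along the pocket's x.
- pull_tab (a point): Grasp point on the shuttle's upright steel pull tab, moving with the shuttle, 47 mm above the bench and 65 mm in front (-x) of the pocket's centre. The tab is 8 mm thick (x), 36 mm wide (y); its top is 62 mm above the bench. The nest block begins 30 mm behind it and its top is 29 mm above the bench. Axes as the base's.
- probe_slide_l: Left air slide, bolted to the bench: 212 mm long in x, 91 mm wide, 39 mm high, a flat carriage with a white connector block at its front. Origin on the bench near its middle.
- probe_slide_r: Right air slide, the same, right of the slide fixture.
- press_tower_l: Left press tower, bolted to the bench: 124 x 108 mm, 288 mm high, in front of the left air slide (nearer the robot). Origin on the bench, about under its middle.
- press_tower_r: Right press tower, bolted to the bench: 112 x 104 mm, 288 mm high, in front of the right air slide (nearer the robot). Origin on the bench, about under its middle.
- spacer_block: Bystander: plain ground steel block 25 x 46 x 16 mm with two holes, lying flat on the side where the insert is not. Origin at the middle of its underside.
- pin_block: Bystander: small steel block 20 x 32 x 16 mm, right side of the bench. Origin at the middle of its underside.
- terminal_block: Bystander: terminal strip 17 x 44 x 16 mm, right rear. Origin at the middle of its underside.
- connector_g: Bystander: connector housing 16 x 39 x 17 mm, far right. Origin at the middle of its underside.
- connector_c: Bystander: connector housing 16 x 43 x 17 mm, left rear. Origin at the middle of its underside.
- relay_unit: Bystander: dark relay 22 x 43 x 28 mm lying on its side, far left. Origin at the middle of its underside.
- spare_tip: Bystander: black rubber clamp tip, 23 mm across and 26 mm high, standing near the front edge of the bench, in front of the slide fixture. Origin at the middle of its underside.
There are look-alikes about, which are no part of the job. Leave any yellow look-alike of the part that bears insert_centre alone.

How it is judged:
By the outcome, as a careful person would: the job done as asked, in the order asked, and still so for the second after the job is handed in, while the arm keeps its last pose, push and grip.
It also fails if it takes over 64 s, if anything falls off the work surface, if the arm or the gripper's body presses on something with over 40 N, if the wrist force passes 120 N, or if a joint passes its speed limit or range.

## Working session

There is one attempt and no reset: what is moved stays moved. The work goes in short steps, Python scripts to look and compute and a shell command to move; the robot and the scene stay as the last step left them, time stands still between calls to the robot, and variables do not carry over. Pictures are saved under pics/ and viewed, at most 10 in all, crops included, and the job is handed in when it is done.

```bash
ls; mkdir -p pics; cat > h.py <<'E'
import numpy as np, cv2
from cell import ctrl
from scipy.spatial.transform import Rotation as R
def tool(s=None):
    s=s or ctrl.read_state(); T=np.eye(4)
    T[:3,:3]=R.from_euler('xyz',s['tool_rot']).as_matrix(); T[:3,3]=s['eef_pos']; return T
def grab(name,fn):
    T=tool(); im=ctrl.get_image(name)
    P=im['pose'] if 'pose' in im else T@np.array(im['T_tool_cam'])
    np.savez('pics/'+fn+'.npz',px=im['pixels'],K=[im['fx'],im['fy'],im['cx'],im['cy'],im['k1']],P=P)
    cv2.imwrite('pics/'+fn+'.png',im['pixels'][:,:,::-1]); return im
def crop(fn,x0,y0,w,h,k,out):
    p=np.load('pics/'+fn+'.npz')['px'][y0:y0+h,x0:x0+w,::-1]
    cv2.imwrite('pics/'+out+'.png',cv2.resize(p,None,fx=k,fy=k,interpolation=cv2.INTER_CUBIC))
def pos(fn,u,v,z):
    d=np.load('pics/'+fn+'.npz'); fx,fy,cx,cy,k1=d['K']; P=d['P']
    a=np.array([(u-cx)/fx,(v-cy)/fy]); s=a.copy()
    for _ in range(20): s=a/(1+k1*(s@s))
    r=P[:3,:3]@np.array([s[0],-s[1],-1]); o=P[:3,3]
    return (o+r*(z-o[2])/r[2]).round(1)
def pix(fn,p):
    d=np.load('pics/'+fn+'.npz'); fx,fy,cx,cy,k1=d['K']; P=d['P']
    c=np.linalg.inv(P)@np.append(p,1); s=np.array([c[0],-c[1]])/-c[2]; s=s*(1+k1*(s@s))
    return np.array([s[0]*fx+cx,s[1]*fy+cy]).round(1)
E
python3 - <<'E'
from h import *
s=ctrl.read_state(); print(s)
for n in('scene','side'):
    im=grab(n,n); print(n,im['fx'],im['k1'],np.array(im['pose']).round(2).tolist())
im=grab('wrist','w0'); print(np.array(im['T_tool_cam']).round(3).tolist())
a=cv2.imread('pics/scene.png');b=cv2.imread('pics/side.png')
E
```

```text
pics
{'clock': 0.0, 'qpos': array([ 1.14323561,  0.62935752,  0.03844704,  1.51840921, -0.02696499,
        0.99630291, -0.0199892 ]), 'qd': array([ 8.51602077e-04, -3.76619830e-04,  5.64162633e-05,  1.14728493e-03,
       -1.76377985e-03,  1.58868440e-04,  3.07101578e-04]), 'tau': array([ 8.07109936e-04, -5.63404942e+01,  1.22665409e+00, -1.93449157e+01,
        1.10965379e-02,  1.06892953e-02,  1.06839704e-05]), 'eef_pos': array([ 229.83214447, -607.3149656 ,  230.36864464]), 'tool_rot': array([-3.13963468e+00,  5.97392818e-05,  3.61785576e-01]), 'force': array([0.37413685, 0.33007359, 0.43866162]), 'torque': array([-0.02942449, -0.03695333, -0.01526878]), 'gripper_force': 0.0, 'width': 85.36671733426031}
scene 465.40750858117843 -0.08955967754409105 [[-0.96, -0.19, 0.22, 896.93], [0.29, -0.63, 0.72, 1050.59], [0.01, 0.75, 0.66, 1058.05], [0.0, 0.0, 0.0, 1.0]]
side 585.0109349863934 -0.13994173378102936 [[1.0, 0.03, -0.03, 521.42], [-0.04, 0.4, -0.92, -1538.55], [-0.02, 0.92, 0.4, 716.49], [0.0, 0.0, 0.0, 1.0]]
[[-0.0, 0.946, 0.325, 85.191], [1.0, 0.0, -0.0, 0.301], [-0.0, 0.325, -0.946, -143.862], [0.0, 0.0, 0.0, 1.0]]
```

View pics/scene.png

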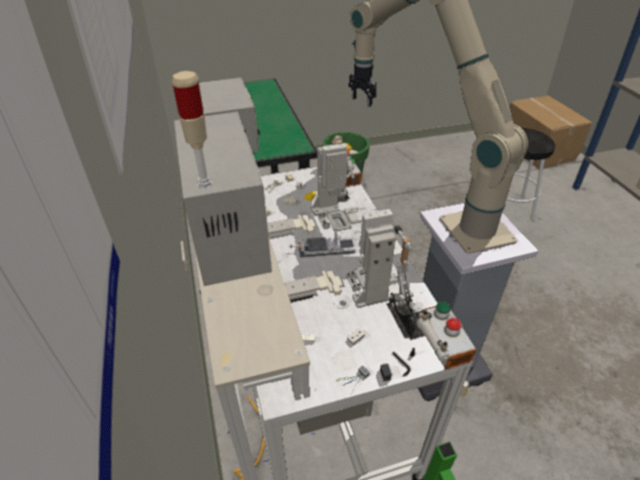

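View pics/side.png

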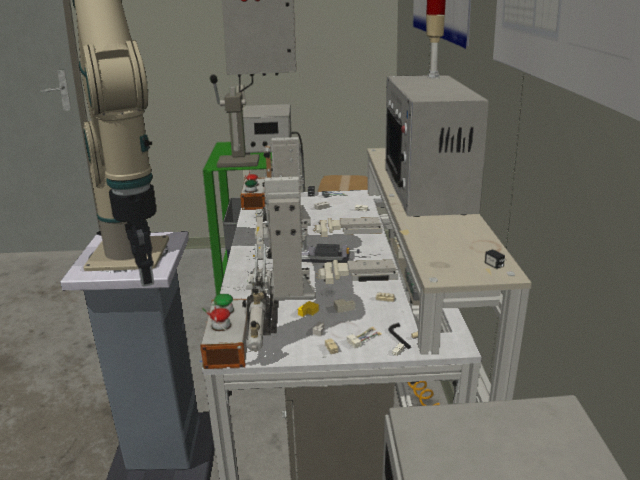

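```bash
python3 - <<'E'
from h import *
crop('scene',250,160,210,160,3.8,'c1'); crop('scene',290,300,130,100,3.07,'c2'); crop('side',280,225,130,100,3.07,'c3')
a=cv2.resize(cv2.imread('pics/c1.png'),(400,300)); 
c1=cv2.imread('pics/c1.png')[:, :798]
b=np.hstack([cv2.resize(cv2.imread('pics/c2.png'),(400,300)),cv2.resize(cv2.imread('pics/c3.png'),(400,300))])
t=np.load('pics/scene.npz')['px'][185:260,270:370,::-1]; u=np.load('pics/side.npz')['px'][225:300,290:390,::-1]
top=np.hstack([cv2.resize(x,(400,300),interpolation=cv2.INTER_CUBIC) for x in(t,u)])
cv2.imwrite('pics/m1.png',np.vstack([top,b]))
for n,u,v,z in[('scene',356,337,9),('side',343,305,9),('side',308,309,9),('scene',328,245,29),('side',328,252,29),('scene',340,215,29)]: print(n,u,v,pos(n,u,v,z))
E
```

```text
scene 356 337 [578.4 325.    9. ]
side 343 305 [ 603.7 -348.1    9. ]
side 308 309 [ 521.  -360.3    9. ]
scene 328 245 [545.9 -40.   29. ]
side 328 252 [580.9 -97.2  29. ]
scene 340 215 [ 457.1 -180.7   29. ]
```

View pics/m1.png

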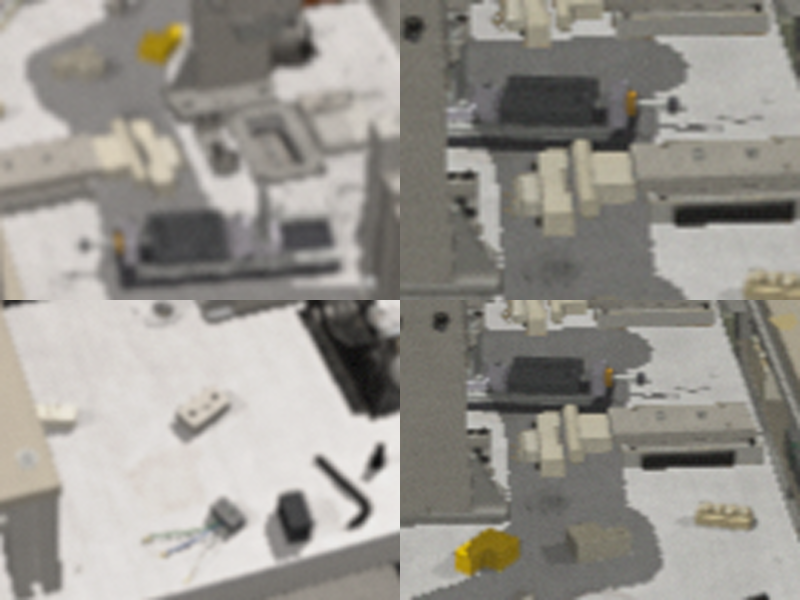

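```bash
python3 -m handwheel '[[[0,0,0],[0,0,-0.036],0],[[0,0,0],[0,0,-0.036],0],[[0,0,0],[0,0,-0.036],0],[[0,0,0],[0.02,-0.006,-0.036],0],[[0,0,0],[0.04,-0.012,-0.02],0]]'
python3 -m handwheel '[[[0,0,0],[0.04,-0.012,0],0],[[0,0,0],[0.04,-0.012,0],0],[[0,0,0],[0.04,-0.012,0],0],[[0,0,0],[0.04,-0.012,0],0],[[0,0,0],[0.04,-0.012,0],0]]'
python3 -m handwheel '[[[0,0,0],[0.04,-0.012,0],0],[[0,0,0],[0.04,-0.012,0],0],[[0,0,0],[0.02,-0.006,0],0],[[0,0,0],[0,0,0],0],[[0,0,0],[0,0,0],0]]'
python3 - <<'E'
from h import *
grab('wrist','w1'); print(pix('w1',[604,-348,9]),pix('w1',[545,-60,29]))
E
```

```text
clock: 0.57
eef_pos: [272.2, -576.4, 397.8]
tool_rot: [3.134, 0.004, 0.352]
force: [1.0, -1.3, 0.3]
width: 85.5
gripper_force: 0.0
clock: 0.98
eef_pos: [443.2, -444.2, 393.2]
tool_rot: [-3.141, 0.0, 0.362]
force: [-0.4, -0.4, -0.6]
width: 84.8
gripper_force: 0.0
clock: 1.4
eef_pos: [525.7, -381.0, 392.6]
tool_rot: [-3.14, 0.001, 0.365]
force: [-0.4, -0.5, -0.4]
width: 85.3
gripper_force: 0.0
[309.  85.] [43.6 41. ]
```

View pics/w1.png

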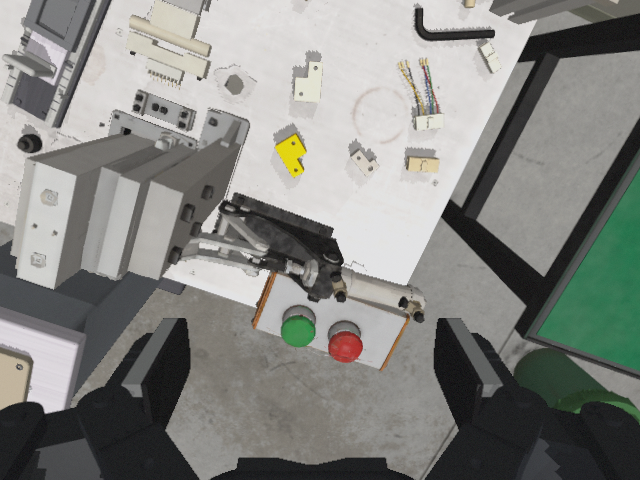

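```bash
python3 - <<'E'
from h import *
for u,v,z in[(30,65,58),(62,125,8),(105,5,8),(50,20,29),(308,77,18),(308,52,18),(322,57,18),(320,100,18),(293,98,18),(291,152,18),(45,225,288),(30,145,26)]: print(u,v,z,pos('w1',u,v,z))
crop('w1',270,35,75,80,7,'c4'); print(ctrl.read_state()['eef_pos'])
E
```

```text
30 65 58 [520.1 -67.2  58. ]
62 125 8 [456.6 -85.8   8. ]
105 5 8 [ 603.4 -106.3    8. ]
50 20 29 [568.4 -62.8  29. ]
308 77 18 [ 611.6 -343.9   18. ]
308 52 18 [ 636.3 -334.6   18. ]
322 57 18 [ 637. -351.   18.]
320 100 18 [ 593.1 -365.7   18. ]
293 98 18 [ 584.1 -335.9   18. ]
291 152 18 [ 525.3 -355.    18. ]
45 225 288 [ 472.2 -227.4  288. ]
30 145 26 [425.1 -63.   26. ]
[ 524.16217493 -382.77060183  392.83162054]
```

View pics/c4.png

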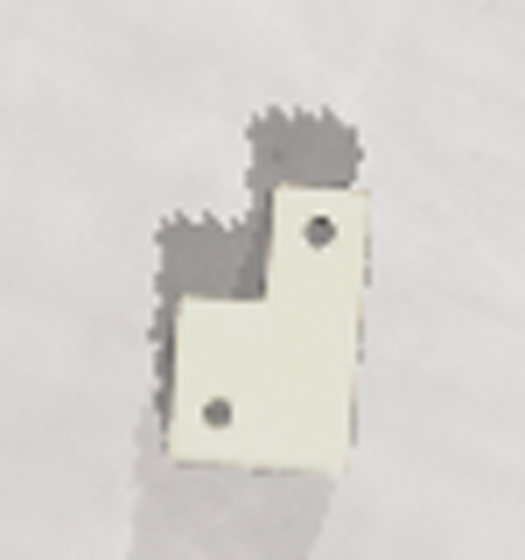

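The white L-shaped block with two holes at w1 (308,81) is the insert: it has the stepped corner and the right size. The yellow look-alike is at (291,152), and the steel spacer is on the left at scene (356,337). Next I move over the fixture, whose tab is near w1 (30,65).

```bash
python3 -m handwheel '[[[0,0,0],[0.0136,-0.037,0],0],[[0,0,0],[0.0136,-0.037,0],0],[[0,0,0],[0.0136,-0.037,0],0],[[0,0,0],[0.0136,-0.037,0],0],[[0,0,0],[0.0136,-0.037,0],0]]'
python3 -m handwheel '[[[0,0,0],[0.0136,-0.037,0],0],[[0,0,0],[0.0136,-0.037,0],0],[[0,0,0],[0.0136,-0.037,0],0],[[0,0,-6.8],[0,0,0],0],[[0,0,-6.8],[0,0,0],0]]'
python3 -m handwheel '[[[0,0,-6.8],[0,0,0.01],0],[[0,0,-6.8],[0,0,0.01],0],[[0,0,-6.8],[0,0,0.01],0],[[0,0,-6.8],[0,0,0.01],0],[[0,0,-6.8],[0,0,0.01],0]]'
python3 -m handwheel '[[[0,0,-6.8],[0,0,0.01],0],[[0,0,-6.6],[0,0,0.01],0],[[0,0,0],[0,0,0],0],[[0,0,0],[0,0,0],0]]'
python3 - <<'E'
from h import *
grab('wrist','w2'); print(pix('w2',[520,-67,58]),ctrl.read_state()['qpos'].round(2))
E
```

```text
clock: 1.87
eef_pos: [521.2, -186.0, 393.5]
tool_rot: [3.141, 0.001, 0.357]
force: [2.0, 0.1, 0.3]
width: 85.7
gripper_force: 0.0
clock: 2.28
eef_pos: [521.1, -65.8, 393.8]
tool_rot: [3.141, -0.0, 0.607]
force: [0.5, -0.2, -0.0]
width: 85.5
gripper_force: 0.0
clock: 2.7
eef_pos: [521.0, -69.7, 343.0]
tool_rot: [3.141, 0.001, 1.194]
force: [0.1, 0.7, -0.9]
width: 85.7
gripper_force: 0.0
clock: 3.03
eef_pos: [521.0, -69.1, 323.2]
tool_rot: [-3.141, 0.001, 1.42]
force: [0.4, -0.3, 0.4]
width: 85.2
gripper_force: 0.0
[308.9 174.9] [ 0.3   0.36 -0.31  1.73  0.12  1.07 -0.2 ]
```

View pics/w2.png

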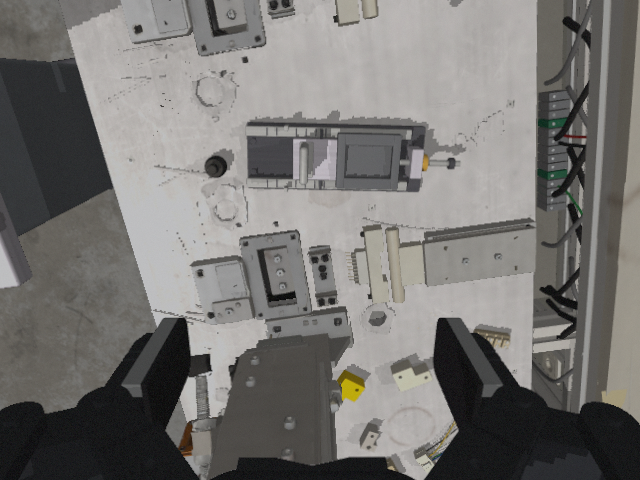

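```bash
python3 - <<'E'
from h import *
crop('w2',240,110,190,95,4.2,'c5')
for u,v,z in[(304,163,62),(369,162,29),(338,133,29),(398,190,29),(247,190,8),(420,192,8)]: print(u,v,z,pos('w2',u,v,z))
E
```

```text
304 163 62 [517.4 -54.3  62. ]
369 162 29 [581.3 -68.8  29. ]
338 133 29 [554.  -35.4  29. ]
398 190 29 [ 608.  -102.3   29. ]
247 190 8 [449.1 -83.2   8. ]
420 192 8 [ 635.1 -113.7    8. ]
```

View pics/c5.png

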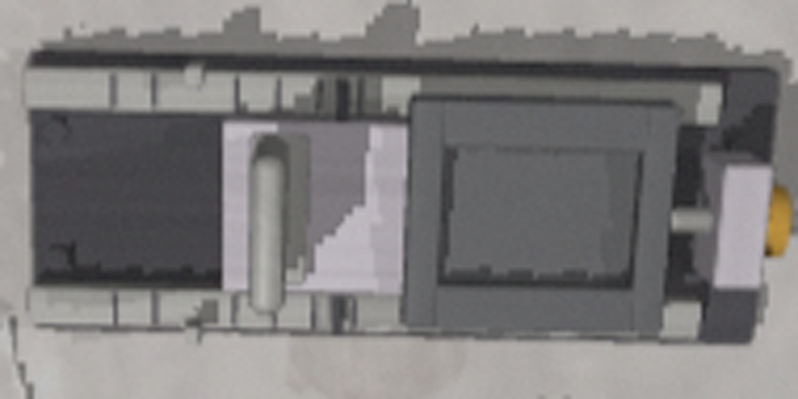

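```bash
python3 - <<'E'
from h import *
q=lambda u,v,z:pos('w2',240+u/4.2,110+v/4.2,z)
c=[q(*p,29) for p in[(415,97),(680,104),(668,332),(405,326)]]
print(c,np.mean(c,0)); a=lambda p,r:np.degrees(np.arctan2(*(r-p)[1::-1]))
print('sides',[np.linalg.norm(c[i]-c[i-1]).round(1) for i in range(4)],'yaw',a(c[0],c[1]),a(c[3],c[2]),a(c[1],c[2])+90,a(c[0],c[3])+90)
pk=[q(*p,29) for p in[(445,147),(640,150),(634,288),(443,280)]]; print('pocket',np.mean(pk,0))
r=[q(*p,17) for p in[(28,108),(720,125),(30,287),(700,303)]]; print('rail yaw',a(r[0],r[1]),a(r[2],r[3]))
t=[q(*p,62) for p in[(270,140),(265,308)]];print('tab',t,np.mean(t,0))
for z in(26,):print('posts',q(195,72,z),q(193,332,z))
for z in(17,22):print('ptr',q(343,97,z),q(341,313,z))
print(tool().round(3))
E
```

```text
[array([554.8, -35.6,  29. ]), array([616.8, -46.6,  29. ]), array([ 609.1, -101.4,   29. ]), array([545.1, -90.2,  29. ])] [581.45 -68.45  29.  ]
sides [np.float64(55.5), np.float64(63.0), np.float64(55.3), np.float64(65.0)] yaw -10.06068979532297 -9.926245506651709 -7.998320829413672 -10.07381635187049
pocket [581.075 -68.425  29.   ]
rail yaw -10.007979801441339 -10.025667929566605
tab [array([520.5, -36.3,  62. ]), array([513.5, -73.4,  62. ])] [517.   -54.85  62.  ]
posts [504.1 -22.3  26. ] [492.9 -84.5  26. ]
ptr [538.  -34.4  17. ] [529.8 -87.3  17. ]
ptr [538.  -33.8  22. ] [529.9 -86.2  22. ]
[[ 1.50000e-01  9.89000e-01  0.00000e+00  5.21522e+02]
 [ 9.89000e-01 -1.50000e-01 -1.00000e-03 -6.86840e+01]
 [-1.00000e-03  0.00000e+00 -1.00000e+00  3.23749e+02]
 [ 0.00000e+00  0.00000e+00  0.00000e+00  1.00000e+00]]
```

c5: the pocket centre is at crop (540,216), the tab top at (268,222), the posts at (195,72)/(193,332) and the pointers at (343,97)/(341,313). That puts the base yaw at −10°, the pocket at (581,−68), the tab at (517,−56), and the pointers about 36 mm short of the posts. The given sizes check out, so I descend on the tab.

```bash
python3 -m handwheel '[[[0,0,1.4],[0.012,-0.0064,0],0.3],[[0,0,0],[0,0,0.04],0.45],[[0,0,0],[0,0,0.04],0.45],[[0,0,0],[0,0,0.04],0.45],[[0,0,0],[0,0,0.04],0.45]]'
python3 -m handwheel '[[[0,0,0],[0,0,0.03],0.45],[[0,0,0],[0,0,0.01],0.45],[[0,0,0],[0,0,0],0.45],[[0,0,0],[0,0,0],0.45]]'
python3 - <<'E'
from h import *
T=tool();print(T.round(3)); g=np.array([517.2,-56.5,0]); print((T[:3,:3].T@(g-T[:3,3])).round(1))
E
```

```text
clock: 3.5
eef_pos: [518.0, -55.1, 163.1]
tool_rot: [3.138, 0.0, 1.398]
force: [0.7, 0.3, -0.4]
width: 47.0
gripper_force: 0.0
clock: 3.83
eef_pos: [518.2, -54.5, 124.4]
tool_rot: [3.14, 0.0, 1.401]
force: [0.3, 0.6, 0.8]
width: 46.8
gripper_force: 0.0
[[ 1.69000e-01  9.86000e-01  2.00000e-03  5.18219e+02]
 [ 9.86000e-01 -1.69000e-01 -0.00000e+00 -5.45280e+01]
 [-0.00000e+00  2.00000e-03 -1.00000e+00  1.24410e+02]
 [ 0.00000e+00  0.00000e+00  0.00000e+00  1.00000e+00]]
[ -2.1  -0.9 124.4]
```

```bash
python3 -m handwheel '[[[0,0,0],[-0.001,0,0.03],0.45],[[0,0,0],[0,0,0.03],0.45],[[0,0,0],[0,0,0.02],0.45],[[0,0,0],[0,0,0.011],0.45],[[0,0,0],[0,0,0],0.45]]'
python3 -m handwheel '[[[0,0,0],[0,0,0],1],[[0,0,0],[0,0,0],1],[[0,0,0],[0,0,0],1],[[0,0,0],[0,0,0],1],[[0,0,0],[0,0,0],1]]'
```

```text
clock: 4.25
eef_pos: [517.5, -55.4, 32.3]
tool_rot: [3.141, 0.0, 1.401]
force: [-0.4, -0.3, -0.7]
width: 47.1
gripper_force: 0.0
clock: 4.67
eef_pos: [517.3, -55.3, 34.0]
tool_rot: [3.14, -0.0, 1.401]
force: [-3.3, 0.8, 7.8]
width: 6.8
gripper_force: 59.2
```

```bash
python3 -m handwheel '[[[0,0,0],[0,-0.006,0],1],[[0,0,0],[0,-0.007,0],1],[[0,0,0],[0,-0.007,0],1],[[0,0,0],[0,-0.007,0],1],[[0,0,0],[0,-0.005,0],1]]'
python3 -m handwheel '[[[0,0,0],[0,-0.002,0],1],[[0,0,0],[0,0,0],1],[[0,0,0],[0,0,0],1]]'
python3 - <<'E'
from h import *
grab('wrist','w3')
for p in([504.1,-22.3,26],[492.9,-84.5,26],[498.5,-53.4,26],[503,-35,20],[494,-87,20],[546,-62,29]): print(p,pix('w3',p))
E
```

```text
clock: 5.08
eef_pos: [488.6, -50.2, 34.0]
tool_rot: [3.134, -0.001, 1.401]
force: [5.9, -1.1, 4.3]
width: 7.4
gripper_force: 59.6
clock: 5.33
eef_pos: [486.0, -49.8, 33.9]
tool_rot: [3.136, -0.001, 1.401]
force: [3.6, -0.5, 7.4]
width: 7.2
gripper_force: 60.1
[504.1, -22.3, 26] [343.1 237.5]
[492.9, -84.5, 26] [338.2 378.7]
[498.5, -53.4, 26] [340.5 312.5]
[503, -35, 20] [343.9 262.7]
[494, -87, 20] [340.7 374.2]
[546, -62, 29] [463.7 316.6]
```

View pics/w3.png

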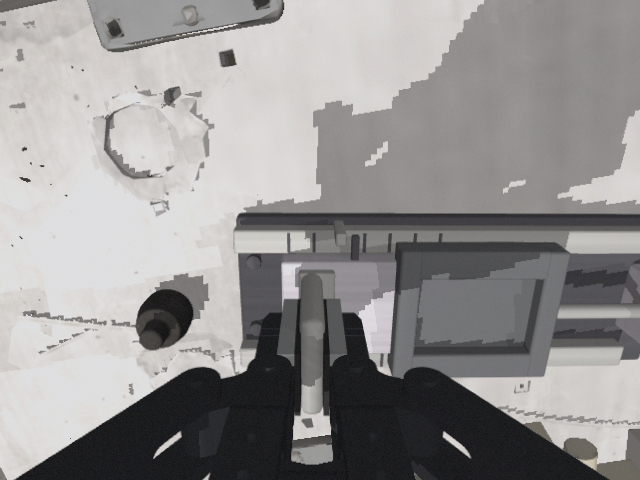

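```bash
python3 - <<'E'
from h import *
g=cv2.cvtColor(np.load('pics/w3.npz')['px'],cv2.COLOR_RGB2GRAY)
print('     ',*range(326,366))
for v in range(214,266,3): print(v,*g[v,326:366])
E
```

```text
326 327 328 329 330 331 332 333 334 335 336 337 338 339 340 341 342 343 344 345 346 347 348 349 350 351 352 353 354 355 356 357 358 359 360 361 362 363 364 365
214 47 45 46 47 49 46 47 46 49 49 48 50 47 46 48 50 46 48 44 44 50 48 49 43 47 47 44 47 50 46 46 43 47 43 47 46 48 49 45 47
217 61 59 60 59 60 58 60 56 60 59 60 59 61 58 60 58 58 57 58 59 56 59 61 57 55 58 57 58 58 58 58 56 57 56 57 58 60 58 59 57
220 57 56 64 67 65 64 65 64 72 77 80 79 78 79 79 76 74 65 65 65 63 62 63 66 66 63 62 65 62 63 64 63 64 65 64 62 64 62 65 63
223 55 55 65 60 57 59 60 63 82 87 91 88 90 91 92 91 92 81 64 65 64 65 62 66 63 64 63 64 63 63 62 62 63 62 64 64 64 67 62 64
226 87 89 89 88 91 90 89 83 74 86 86 89 89 92 90 92 92 92 92 92 89 94 93 93 92 94 93 94 93 92 93 93 92 92 91 93 93 91 92 92
229 89 89 90 87 86 87 87 91 75 84 87 90 92 88 93 94 93 93 95 86 93 92 94 91 93 92 92 90 91 92 91 91 91 92 92 91 90 94 90 91
232 113 114 113 112 113 112 111 113 85 73 86 88 90 90 90 93 93 94 93 102 124 128 127 127 126 127 128 126 128 128 128 128 128 127 128 127 128 130 130 127
235 113 113 113 112 110 114 114 113 84 67 9
[... 932 characters left out ...]
5 95 94 95 94 95 95 86 47 59 63 64 63 62 64 62 94 95 94 90 90 91 90
256 105 105 104 106 105 103 103 105 103 105 103 103 104 103 103 102 101 100 99 99 99 99 101 100 84 45 58 62 63 65 64 63 69 96 101 100 101 100 100 99
259 104 106 107 106 106 106 105 104 104 107 105 106 107 106 106 108 105 107 104 105 107 105 103 102 102 56 60 63 65 65 64 65 69 101 104 106 104 103 103 104
262 130 131 131 132 131 130 131 132 132 130 132 131 131 132 131 131 132 133 131 132 130 130 130 130 131 127 129 129 131 130 129 129 129 129 129 129 129 129 129 130
265 145 143 146 145 144 145 144 144 144 143 145 144 145 145 144 145 145 145 145 145 144 145 146 144 144 144 144 143 143 144 144 146 143 144 144 145 145 144 144 142
```

```bash
python3 - <<'E'
from h import *
e=np.array([.9848,-.1736,0]); P=pos('w3',340.8,239.5,26)
for z in(17,20,24): print(z,(pos('w3',355.4,247,z)-P)@e,pos('w3',355.4,247,z),P)
print(pos('w3',343,229,26)-pos('w3',334,229,26))
E
```

```text
17 6.7184 [508.6 -30.4  17. ] [503.1 -22.9  26. ]
20 6.313119999999955 [508.4 -29.2  20. ] [503.1 -22.9  26. ]
24 5.838399999999966 [508.2 -27.6  24. ] [503.1 -22.9  26. ]
[ 3.3 -0.6  0. ]
```

```bash
python3 -m handwheel '[[[0,0,0],[0,-0.003,0],1],[[0,0,0],[0,-0.002,0],1],[[0,0,0],[0,0,0],1],[[0,0,0],[0,0,0],1]]'
python3 - <<'E'
from h import *
grab('wrist','w4')
g=cv2.cvtColor(np.load('pics/w4.npz')['px'],cv2.COLOR_RGB2GRAY)
print('     ',*range(332,372))
for v in range(229,262,4): print(v,*g[v,332:372])
print('right')
for v in range(355,392,4): print(v,*g[v,332:372])
E
```

```text
clock: 5.72
eef_pos: [481.6, -49.0, 33.9]
tool_rot: [3.135, -0.001, 1.401]
force: [3.7, -1.5, 7.8]
width: 7.1
gripper_force: 59.9
      332 333 334 335 336 337 338 339 340 341 342 343 344 345 346 347 348 349 350 351 352 353 354 355 356 357 358 359 360 361 362 363 364 365 366 367 368 369 370 371
229 88 87 87 89 87 88 87 90 89 88 88 86 89 76 75 83 88 88 90 92 92 92 92 92 90 89 92 92 92 91 91 91 90 90 90 89 91 92 93 92
233 111 113 111 111 112 112 112 109 110 111 109 110 111 92 72 76 81 88 93 96 96 97 96 95 97 96 124 126 127 127 127 127 127 126 127 128 128 127 127 129
237 112 112 112 113 112 111 114 112 112 112 112 111 112 100 72 71 104 121 128 127 129 126 126 127 127 123 71 88 124 127 128 129 127 128 128 128 128 131 127 129
241 127 132 129 130 132 133 132 132 133 132 117 116 115 114 102 71 107 124 128 129 130 130 131 130 125 130 71 85 129 133 132 132 131 130 132 132 132 132 130 131
245 129 127 130 129 128 127 130 129 130 128 115 114 112 114 113 106 100 111 114 116 114 113 113 111 111 89 65 95 114 116 117 118 117 118 114 113 113 112 114 114
249 128 127 127 127 126 127 125 128 128 127 127
[... 1113 characters left out ...]
28 28 29 23 33 35 31 33 32 34 33 39 36 40 34 37 34 25 24 30 29 31 28 26 26 29 33
375 25 28 31 23 25 30 30 30 31 33 30 28 28 30 29 30 24 31 26 24 30 27 25 29 24 29 28 29 27 26 30 30 30 31 27 29 27 30 31 27
379 21 25 22 27 28 25 29 32 27 26 28 29 29 22 25 29 26 28 27 27 28 19 30 30 28 24 31 29 30 27 29 26 27 30 27 26 30 28 28 29
383 25 22 27 28 30 30 28 32 26 30 30 30 30 29 31 22 25 30 25 23 26 31 29 28 28 28 30 28 29 28 31 29 35 24 27 30 32 27 27 30
387 24 18 25 32 26 29 28 29 27 25 29 25 29 29 28 24 27 33 25 27 31 26 29 28 29 29 30 29 25 31 25 31 32 32 28 30 24 27 29 24
391 26 29 22 24 31 26 26 28 30 31 29 27 28 28 27 27 32 27 30 28 31 28 26 29 27 30 29 32 29 24 33 32 26 30 26 23 30 29 30 27
```

```bash
python3 - <<'E'
from h import *
e=np.array([.9848,-.1736,0]); P=pos('w4',352.4,240,26)
for z in(17,20,23): print(z,(pos('w4',355.3,250,z)-P)@e)
# nest/line check: pocket corners
E
```

```text
17 2.3388799999999996
20 2.032079999999977
23 1.6267999999999885
```

```bash
python3 -m handwheel '[[[0,0,0],[0,-0.0017,0],1],[[0,0,0],[0,0,0],1],[[0,0,0],[0,0,0],1],[[0,0,0],[0,0,0],0.45],[[0,0,0],[0,0,0],0.45]]'
python3 -m handwheel '[[[0,0,0],[0,0,0],0.45],[[0,0,0],[0,0,-0.03],0.45],[[0,0,0],[0,0,-0.03],0.45],[[0,0,0],[0,-0.01,-0.03],0.3],[[0,0,0],[0,-0.01,-0.03],0]]'
python3 -m handwheel '[[[0,0,0],[-0.02,0.02,-0.02],0],[[0,0,0],[-0.02,0.02,0],0],[[0,0,0],[0,0,0],0],[[0,0,0],[0,0,0],0]]'
python3 - <<'E'
from h import *
grab('wrist','w5')
for p in([503.1,-22.9,26],[492.3,-84.3,26],[542,-62,29]): print(p,pix('w5',p))
crop('w5',170,120,300,180,2.66,'c6')
E
```

```text
clock: 6.18
eef_pos: [476.2, -48.4, 32.7]
tool_rot: [-3.141, 0.0, 1.402]
force: [-0.6, -0.2, -0.1]
width: 30.4
gripper_force: 0.0
clock: 6.6
eef_pos: [456.0, -44.9, 153.1]
tool_rot: [-3.14, 0.0, 1.402]
force: [-0.2, 0.2, -0.0]
width: 69.7
gripper_force: 0.0
clock: 6.93
eef_pos: [489.6, -92.6, 172.2]
tool_rot: [-3.141, 0.0, 1.399]
force: [-0.9, 1.0, -0.2]
width: 85.1
gripper_force: 0.0
[503.1, -22.9, 26] [311.4 106.1]
[492.3, -84.3, 26] [311.2 199.6]
[542, -62, 29] [379.3 156.2]
```

View pics/c6.png

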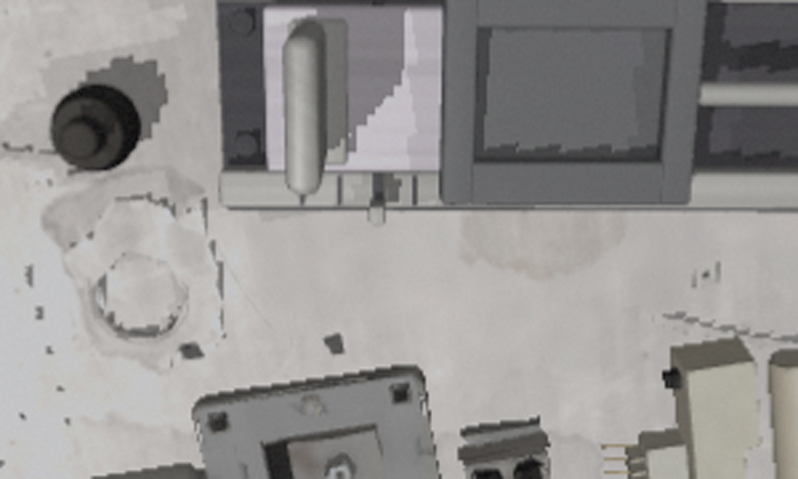

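```bash
python3 - <<'E'
from h import *
e=np.array([.9848,-.1736,0])
q=lambda u,v,z:pos('w5',170+u/2.66,120+v/2.66,z)
P=q(377,208,26)
print([((q(378,187,z)-P)@e).round(2) for z in(17,20,23)],P)
pk=[q(*p,29) for p in[(478,27),(668,30),(664,160),(476,160)]]; print('pocket',pk,np.mean(pk,0))
n=[q(*p,29) for p in[(443,203),(692,203)]]; print('nest front edge',n,np.mean(n,0)+28*np.array([.1736,.9848,0]))
w=lambda u,v:pos('w1',270+u/7,35+v/7,18)
c=[w(192,182),w(369,190),w(347,470),w(170,462)]; print('ins',c,np.mean(c,0),[np.linalg.norm(c[i]-c[i-1]).round(1) for i in range(4)],[np.degrees(np.arctan2(*(a-b)[1::-1])).round(1) for a,b in((c[0],c[3]),(c[1],c[2]))])
print(ctrl.read_state()['eef_pos'],ctrl.read_state()['qpos'].round(2))
E
```

```text
[np.float64(0.3), np.float64(0.27), np.float64(0.25)] [492.8 -83.4  26. ]
pocket [array([525.1, -41.9,  29. ]), array([570.9, -50.5,  29. ]), array([567. , -82.7,  29. ]), array([519.8, -74.5,  29. ])] [545.7 -62.4  29. ]
nest front edge [array([509.9, -84.2,  29. ]), array([573. , -95.1,  29. ])] [546.3108 -62.0756  29.    ]
ins [array([ 623.3, -326.8,   18. ]), array([ 632.3, -353.7,   18. ]), array([ 590.8, -366.1,   18. ]), array([ 581.6, -338.4,   18. ])] [ 607.   -346.25   18.  ] [np.float64(43.3), np.float64(28.4), np.float64(43.3), np.float64(29.2)] [np.float64(15.5), np.float64(16.6)]
[488.71602548 -91.38122304 171.82532465] [ 0.33  0.51 -0.28  1.99  0.22  0.67 -0.27]
```

c6 shows the pointer (378,187) level with the post (377,208), 0.3 mm apart. The shuttle is released and set, and the pocket is now at about (546,−62). Next is the insert.

```bash
python3 -m handwheel '[[[0,0,0],[0,0,-0.04],0],[[0,0,0],[0,0,-0.04],0],[[0,0,0],[0,0,-0.04],0],[[0,0,0],[0,0,-0.04],0],[[0,0,0],[0,0,-0.04],0]]'
python3 -m handwheel '[[[0,0,0],[-0.0291,0.0195,0],0],[[0,0,0],[-0.0291,0.0195,0],0],[[0,0,0],[-0.0291,0.0195,0],0],[[0,0,0],[-0.0291,0.0195,0],0],[[0,0,0],[-0.0291,0.0195,0],0]]'
python3 -m handwheel '[[[0,0,0],[-0.0291,0.0195,0],0],[[0,0,0],[-0.0291,0.0195,0],0],[[0,0,0],[-0.0291,0.0195,0],0],[[0,0,7.1],[0,0,0],0],[[0,0,7.1],[0,0,0],0]]'
python3 -m handwheel '[[[0,0,7.1],[0,0,0.02],0],[[0,0,7.1],[0,0,0.02],0],[[0,0,7.1],[0,0,0.03],0],[[0,0,7.1],[0,0,0.03],0],[[0,0,7.1],[0,0,0.03],0]]'
python3 -m handwheel '[[[0,0,7.1],[0,0,0.03],0],[[0,0,7.1],[0,0,0.03],0],[[0,0,0.3],[0,0,0.03],0],[[0,0,0],[0,0,0],0],[[0,0,0],[0,0,0],0]]'
python3 - <<'E'
from h import *
grab('wrist','w6'); T=tool(); print(T.round(3))
u=pix('w6',[607,-346.2,18]); print(u)
im=np.load('pics/w6.npz')['px'].astype(int); x,y=u.astype(int)
w=im[y-60:y+60:10,x-60:x+60:10]; print((w[:,:,0]-w[:,:,2]))
m=(((im[:,:,0]-im[:,:,2])>8)&(im.min(2)>100)).astype(np.uint8)
N,L,S,C=cv2.connectedComponentsWithStats(m); print([(S[i].tolist(),C[i].round(1).tolist()) for i in range(1,N) if S[i][4]>1000])
E
```

```text
clock: 7.4
eef_pos: [488.2, -89.8, 373.3]
tool_rot: [-3.139, -0.0, 1.404]
force: [0.3, 0.2, -0.8]
width: 86.1
gripper_force: 0.0
clock: 7.82
eef_pos: [561.2, -250.8, 371.2]
tool_rot: [-3.139, -0.001, 1.404]
force: [0.8, 0.0, 0.2]
width: 85.5
gripper_force: 0.0
clock: 8.23
eef_pos: [603.9, -347.8, 368.8]
tool_rot: [-3.136, -0.0, 1.147]
force: [-0.7, 0.5, -0.4]
width: 84.9
gripper_force: 0.0
clock: 8.65
eef_pos: [603.8, -344.8, 239.8]
tool_rot: [-3.139, 0.001, 0.53]
force: [0.2, 0.1, -0.3]
width: 85.5
gripper_force: 0.0
clock: 9.07
eef_pos: [603.1, -344.6, 150.0]
tool_rot: [-3.137, 0.004, 0.284]
force: [0.5, 0.2, 0.4]
width: 85.2
gripper_force: 0.0
[[ 9.60000e-01  2.79000e-01 -1.00000e-03  6.04702e+02]
 [ 2.79000e-01 -9.60000e-01  1.00000e-03 -3.45916e+02]
 [-0.00000e+00 -1.00000e-03 -1.00000e+00  1.52385e+02]
 [ 0.00000e+00  0.00000e+00  0.00000e+00  1.00000e+00]]
[316. 214.]
[[ 6  4  3  6  4  5  6  7  5  6  5  5]
 [ 5  5  4  6  4  5  3  3  6  6  5  6]
 [ 6  5  5  5  5  4  2  5  4  6  7  5]
 [ 5  6  3  4  6  3 19 16 13  3  4  3]
 [ 6  6  5  5  3  4 19 10 13  6  5  3]
 [ 5  7  6  4 10 11 17 14 10  3  3  5]
 [ 6  6  5  5 14 13 12 13 10  7  3  6]
 [ 4  7  7  7 16 15 14 14 17  5  3  5]
 [ 4  5  6  5 14 11 12 11 22  5  6  4]
 [ 5  4  5  4 12 11 10  9  8  5  5  4]
 [ 5  7  6  4  5  7  7  5  4  4  6  6]
 [ 5  5  6 -2  3 -1  2  3 -4  6  6  5]]
[([0, 107, 140, 84, 5495], [69.6, 148.5]), ([1, 160, 139, 64, 3548], [69.2, 193.0]), ([293, 181, 46, 65, 2032], [317.9, 214.9])]
```

```bash
python3 - <<'E'
from h import *
im=np.load('pics/w6.npz')['px'].astype(int)
m=(((im[:,:,0]-im[:,:,2])>8)&(im.min(2)>100)).astype(np.uint8); m[:170]=0;m[255:]=0;m[:,:280]=0;m[:,350:]=0
m=cv2.morphologyEx(m,cv2.MORPH_OPEN,np.ones((3,3)))
b=cv2.boxPoints(cv2.minAreaRect(cv2.findNonZero(m))); c=[pos('w6',u,v,18) for u,v in b]
T=tool(); print(b.round(1).tolist(),[(T[:3,:3].T@(p-T[:3,3]))[:2].round(1).tolist() for p in c],np.mean(c,0))
print([np.linalg.norm(c[i]-c[i-1]).round(1) for i in range(4)],T[:3,3])
E
```

```text
[[293.0, 181.0], [337.0, 181.0], [337.0, 243.0], [293.0, 243.0]] [[24.5, -13.9], [24.5, 14.5], [-18.4, 15.4], [-18.5, -14.5]] [ 607.6 -345.3   18. ]
[np.float64(42.9), np.float64(28.4), np.float64(43.0), np.float64(29.9)] [ 604.70186944 -345.91590643  152.38465947]
```

```bash
python3 -m handwheel '[[[0,0,0],[-0.001,0,0.035],0.45],[[0,0,0],[0,0,0.035],0.45],[[0,0,0],[0,0,0.035],0.45],[[0,0,0],[0,0,0.025],0.45],[[0,0,0],[0,0,0.01],0.45]]'
python3 -m handwheel '[[[0,0,0],[0,0,0.007],0.45],[[0,0,0],[0,0,0],0.45],[[0,0,0],[0,0,0],0.45]]'
```

```text
clock: 9.53
eef_pos: [602.8, -346.4, 10.7]
tool_rot: [-3.139, 0.001, 0.282]
force: [-0.6, 0.9, -0.2]
width: 47.0
gripper_force: 0.0
clock: 9.78
eef_pos: [605.1, -348.0, 7.5]
tool_rot: [3.139, -0.003, 0.282]
force: [-0.6, -0.8, -0.0]
width: 47.1
gripper_force: 0.0
```

```bash
python3 -m handwheel '[[[0,0,0],[0,0,0.002],0.45],[[0,0,0],[0,0,0],0.45],[[0,0,0],[0,0,0],0.45]]'
python3 -m handwheel '[[[0,0,0],[0,0,0],1],[[0,0,0],[0,0,0],1],[[0,0,0],[0,0,0],1],[[0,0,0],[0,0,0],1],[[0,0,0],[0,0,0],1]]'
```

```text
clock: 10.03
eef_pos: [604.3, -347.6, 4.6]
tool_rot: [3.14, -0.001, 0.282]
force: [0.5, 0.1, -0.6]
width: 47.1
gripper_force: 0.0
clock: 10.45
eef_pos: [604.1, -347.5, 4.3]
tool_rot: [3.141, -0.001, 0.281]
force: [-0.5, -0.8, 5.6]
width: 28.3
gripper_force: 60.6
```

```bash
python3 -m handwheel '[[[0,0,0],[0,0,-0.015],1],[[0,0,0],[0,0,-0.03],1],[[0,0,0],[0,0,-0.04],1],[[0,0,0],[0,0,-0.04],1],[[0,0,0],[0,0,-0.04],1]]'
python3 -m handwheel '[[[0,0,0],[0,0,-0.04],1],[[0,0,0],[0,0,-0.04],1],[[0,0,0],[0,0,-0.04],1],[[0,0,0],[0,0,-0.04],1],[[0,0,0],[0,0,-0.04],1]]'
python3 -m handwheel '[[[0,0,0],[0,-0.015,-0.01],1],[[0,0,0],[0.0025,-0.03,0],1],[[0,0,0],[0.0025,-0.036,0],1],[[0,0,0],[0.0025,-0.036,0],1],[[0,0,0],[0.0025,-0.036,0],1]]'
python3 -m handwheel '[[[0,0,0],[0.0025,-0.036,0],1],[[0,0,0],[0.0025,-0.036,0],1],[[0,0,0],[0.0025,-0.036,0],1],[[0,0,0],[0.002,-0.022,0],1],[[0,0,0],[0.002,-0.009,0],1]]'
python3 -m handwheel '[[[0,0,6.5],[0,0,0.01],1],[[0,0,6.5],[0,0,0.03],1],[[0,0,6.5],[0,0,0.035],1],[[0,0,6.6],[0,0,0.035],1],[[0,0,0],[0,0,0.035],1]]'
python3 -m handwheel '[[[0,0,0],[0,0,0.035],1],[[0,0,0],[0,0,0.035],1],[[0,0,0],[0,0,0.025],1],[[0,0,0],[0,0,0.01],1],[[0,0,0],[0,0,0],1]]'
python3 - <<'E'
from h import *
T=tool(); print(T.round(3)); g=np.array([546,-62.3,29]); print((T[:3,:3].T@(g-T[:3,3])).round(1))
E
```

```text
clock: 10.87
eef_pos: [603.0, -346.9, 170.4]
tool_rot: [-3.141, 0.001, 0.282]
force: [1.4, -0.3, 0.2]
width: 28.4
gripper_force: 59.8
clock: 11.28
eef_pos: [602.7, -346.8, 371.2]
tool_rot: [3.141, -0.0, 0.281]
force: [1.1, -0.9, -0.7]
width: 28.2
gripper_force: 59.8
clock: 11.7
eef_pos: [569.3, -195.6, 378.4]
tool_rot: [-3.141, 0.0, 0.281]
force: [0.6, -0.1, -0.3]
width: 28.8
gripper_force: 59.9
clock: 12.12
eef_pos: [541.6, -55.8, 378.8]
tool_rot: [-3.139, -0.0, 0.288]
force: [0.1, -0.1, -0.8]
width: 28.7
gripper_force: 59.8
clock: 12.53
eef_pos: [542.9, -62.0, 232.4]
tool_rot: [3.14, -0.001, -0.18]
force: [0.4, -0.1, -1.3]
width: 28.8
gripper_force: 59.8
clock: 12.95
eef_pos: [541.4, -61.5, 126.2]
tool_rot: [3.14, 0.005, -0.175]
force: [-0.1, -0.1, -0.0]
width: 28.4
gripper_force: 59.8
[[ 9.85000e-01 -1.74000e-01 -5.00000e-03  5.41351e+02]
 [-1.74000e-01 -9.85000e-01 -0.00000e+00 -6.15110e+01]
 [-5.00000e-03  1.00000e-03 -1.00000e+00  1.26196e+02]
 [ 0.00000e+00  0.00000e+00  0.00000e+00  1.00000e+00]]
[ 5.2 -0.1 97.2]
```

```bash
python3 -m handwheel '[[[0,0,0],[0,0,0.025],1],[[0,0,0],[0,0,0.025],1],[[0,0,0],[0,0,0.012],1],[[0,0,0],[0,0,0.006],1],[[0,0,0],[0,0,0],1]]'
python3 -m handwheel '[[[0,0,0],[0,0,0],1],[[0,0,0],[0,0,0],1]]'
python3 - <<'E'
from h import *
grab('wrist','w8'); T=tool(); print(T.round(3))
h=lambda p:(T@np.append(p,1))[:3]
for p in([3.8+22,-15,-14],[3.8+22,15,-14],[3.8-22,15,-14],[3.8,0,-14]): print('ins',pix('w8',h(p)))
e=np.array([.9848,-.1736,0]);n=np.array([.1736,.9848,0])
for a,b in((32,28),(32,-28),(-32,-28),(23.5,16.5),(23.5,-16.5)): print('nest',pix('w8',np.array([546,-62.3,29])+a*e+b*n))
crop('w8',200,120,240,180,3.33,'c8')
E
```

```text
clock: 13.37
eef_pos: [543.7, -61.2, 60.7]
tool_rot: [3.141, -0.001, -0.174]
force: [-0.4, 0.0, -0.2]
width: 28.6
gripper_force: 59.9
clock: 13.53
eef_pos: [544.5, -61.0, 61.9]
tool_rot: [-3.141, -0.003, -0.174]
force: [0.6, -0.4, -0.4]
width: 28.6
gripper_force: 59.9
[[ 9.85000e-01 -1.73000e-01  3.00000e-03  5.44294e+02]
 [-1.73000e-01 -9.85000e-01 -0.00000e+00 -6.09510e+01]
 [ 3.00000e-03 -0.00000e+00 -1.00000e+00  6.18270e+01]
 [ 0.00000e+00  0.00000e+00  0.00000e+00  1.00000e+00]]
ins [267.3 275.8]
ins [358.4 275.7]
ins [354.  386.2]
ins [312.8 333.8]
nest [249.3 212.5]
nest [380.7 212.5]
nest [373.6 342.3]
nest [276.8 231.4]
nest [353.1 231.4]
```

View pics/c8.png

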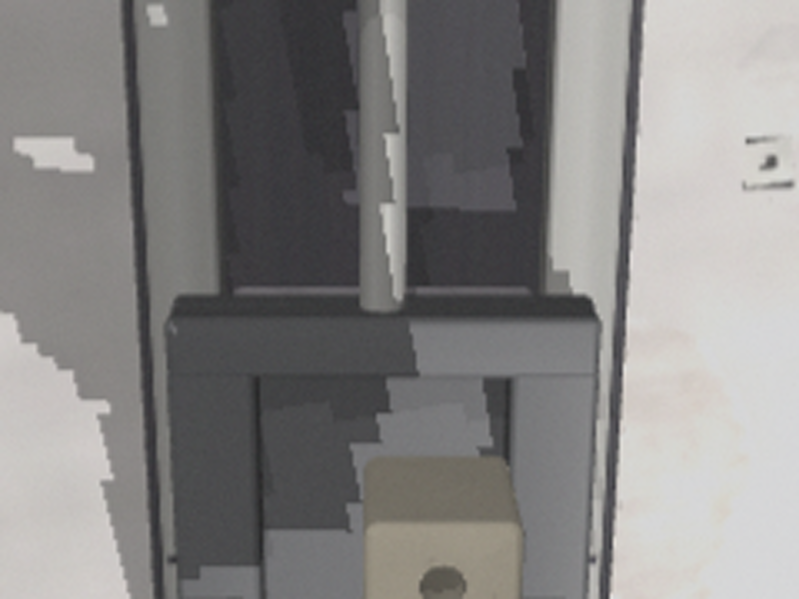

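```bash
python3 - <<'E'
from h import *
P=np.load('pics/w8.npz')['P']; im=ctrl.get_image('wrist'); T=P@np.linalg.inv(np.array(im['T_tool_cam']))
q=lambda u,v,z:(np.linalg.inv(T)@np.append(pos('w8',200+u/3.33,120+v/3.33,z),1))[:3].round(1)
z0=T[2,3]
print('nest edge',q(600,318,29),q(168,322,29)); print('pocket edge',q(258,377,29),q(512,377,29))
print('ins top',q(370,523,z0+13.7),q(521,523,z0+13.7),'bottom',q(368,458,z0-4.3),q(508,458,z0-4.3))
print(np.mean([ctrl.read_state()['eef_pos'] for _ in range(3)],0), ctrl.read_state()['clock'])
E
```

```text
nest edge [32.3 28.9 33. ] [ 31.8 -26.5  33. ]
pocket edge [ 24.3 -15.2  33. ] [24.3 17.8 33. ]
ins top [ 25.1  -0.6 -13.6] [ 25.1  14.4 -13.6] bottom [24.7 -0.8  4.4] [24.7 14.7  4.4]
[544.13426445 -60.88595755  61.67087618] 13.6333
```

```bash
python3 -m handwheel '[[[0,0,0],[-0.0023,0.0015,0.006],1],[[0,0,0],[0,0,0.006],1],[[0,0,0],[0,0,0.004],1],[[0,0,0],[0,0,0.002],1],[[0,0,0],[0,0,0],1]]'
python3 -m handwheel '[[[0,0,0],[0,0,0],1],[[0,0,0],[0,0,0],1],[[0,0,0],[0,0,0],1]]'
python3 - <<'E'
from h import *
grab('wrist','w9'); T=tool(); print(T.round(3))
crop('w9',200,120,240,180,3.33,'c9')
g=cv2.cvtColor(np.load('pics/w9.npz')['px'],cv2.COLOR_RGB2GRAY)
for u in(275,295,330,340,350): print('col',u,*g[204:284:2,u])
for v in(250,258,272,290): print('row',v,*g[v,250:282:1],'|',*g[v,342:386])
h=lambda p:(T@np.append(p,1))[:3]
e=np.array([.9848,-.1736,0]);n=np.array([.1736,.9848,0]);c=h([2.9,-.2,0]);c[2]=29
for a,b in((32,28),(32,-28),(23.5,16.5),(23.5,-16.5)): print('nest if centred',pix('w9',c+a*e+b*n))
for p in([24.9,14.5,-13.7],[24.9,14.5,4.3]): print('ins',pix('w9',h(p)))
E
```

```text
clock: 14.05
eef_pos: [540.0, -61.8, 41.5]
tool_rot: [3.141, 0.001, -0.174]
force: [0.0, 0.1, -1.2]
width: 28.4
gripper_force: 59.8
clock: 14.3
eef_pos: [540.7, -61.8, 42.4]
tool_rot: [-3.142, -0.0, -0.174]
force: [0.2, -0.4, -1.2]
width: 28.4
gripper_force: 59.8
[[ 9.85000e-01 -1.73000e-01  0.00000e+00  5.40717e+02]
 [-1.73000e-01 -9.85000e-01 -0.00000e+00 -6.18070e+01]
 [ 0.00000e+00 -0.00000e+00 -1.00000e+00  4.24710e+01]
 [ 0.00000e+00  0.00000e+00  0.00000e+00  1.00000e+00]]
col 275 60 62 61 94 98 60 58 59 64 77 78 78 78 79 77 74 78 78 65 68 69 68 69 68 77 78 78 78 77 78 78 76 75 78 77 75 69 68 77 77
col 295 60 60 61 95 98 58 59 58 61 79 81 77 79 79 78 78 76 76 66 70 67 67 67 67 69 68 78 76 76 77 77 76 77 78 77 79 77 77 79 78
col 330 60 60 62 90 88 57 59 61 66 80 78 79 78 78 76 76 77 76 64 67 67 67 70 72 77 75 84 109 110 110 110 111 113 111 112 109 119 153 152 151
col 340 62 60 60 95 88 59 57 59 62 78 79 80 80 78 77 78 77 75 74 113 113 86 69 67 69 68 83 109 109 109 109 109 110 111 111 110 120 150 151 153
col 350 63 62 60 93 87 56 59 57 67 100 126 126 123 126 129 130 129 129 102 
[... 665 characters left out ...]
7 77 77 78 78 77 76 78 76 75 78 78 78 79 77 73 65 56 45 55 67 67 71 77 76 76 75 75 77 78 | 112 112 108 111 109 110 109 111 110 109 109 105 103 102 120 122 122 123 123 123 124 125 125 127 124 126 128 127 129 129 133 131 131 133 134 134 135 137 122 104 138 167 180 171
row 290 77 78 79 78 77 78 78 79 77 79 78 77 76 78 75 76 77 77 72 64 48 41 66 68 76 75 77 78 78 76 78 78 | 150 148 149 149 147 147 147 145 143 145 145 145 146 129 115 120 122 124 123 124 125 124 125 126 126 129 127 129 129 130 132 132 133 131 133 136 137 121 97 135 181 178 167 87
nest if centred [239.  223.7]
nest if centred [385.5 223.7]
nest if centred [269.8 244.5]
nest if centred [354.7 244.5]
ins [356.8 277.6]
ins [352. 257.]
```

```bash
python3 -m handwheel '[[[0,0,0],[0.0012,0,-0.0008],1],[[0,0,0],[0,0,0],1],[[0,0,0],[0,0,0],1],[[0,0,0],[0,0,0],1],[[0,0,0],[0,0,0],1]]'
python3 -m handwheel '[[[0,0,0],[0,0,0],1],[[0,0,0],[0,0,0],1],[[0,0,0],[0,0,0],1],[[0,0,0],[0,0,0],1],[[0,0,0],[0,0,0],1]]'
python3 - <<'E'
from h import *
grab('wrist','wA'); g=cv2.cvtColor(np.load('pics/wA.npz')['px'],cv2.COLOR_RGB2GRAY); T=tool()
print(T[:3,3],ctrl.read_state()['tool_rot'])
for u in(275,295,330): print('col',u,*g[212:282,u])
P=np.load('pics/wA.npz')['P']
t=lambda u,v,z:(np.linalg.inv(T)@np.append(pos('wA',u,v,z),1))[:3].round(1)
for v in(219,220,221,222,239,240,241,242): print(v,t(310,v,29))
for v in(255,256,257): print('bot',v,t(340,v,T[2,3]-4.3))
E
```

```text
clock: 14.77
eef_pos: [541.7, -62.0, 43.1]
tool_rot: [-3.142, -0.0, -0.174]
force: [-0.9, -1.0, -1.6]
width: 28.5
gripper_force: 59.8
clock: 15.18
eef_pos: [541.7, -62.0, 43.1]
tool_rot: [3.142, 0.0, -0.174]
force: [-0.3, 0.4, -0.1]
width: 28.5
gripper_force: 59.8
[541.73222251 -61.97456772  43.12080061] [-3.14154230e+00  6.64732748e-06 -1.74011419e-01]
col 275 96 104 89 69 56 58 59 60 60 60 61 74 78 79 79 79 80 78 79 79 79 78 78 78 77 77 77 78 76 72 65 66 71 67 68 70 68 69 67 69 70 74 76 77 77 78 75 77 79 77 76 76 77 76 75 78 78 77 76 78 77 77 76 75 76 70 66 68 65 76
col 295 94 105 90 64 58 59 63 59 62 58 61 75 76 77 77 80 80 79 75 76 79 76 76 78 76 76 77 75 78 70 61 66 68 68 66 67 69 67 69 69 69 69 70 66 66 75 77 78 76 77 76 78 78 77 77 78 78 77 78 77 79 76 75 78 77 77 76 76 76 77
col 330 89 102 86 66 57 60 62 59 60 59 63 73 79 78 81 80 79 76 79 78 77 77 77 76 75 78 76 76 75 73 61 67 69 69 65 68 69 67 71 75 77 78 77 77 81 102 108 110 109 107 109 109 111 110 109 111 112 112 114 110 111 110 110 111 120 142 150 151 150 151
219 [36.6 -0.9 14.1]
220 [36.1 -0.9 14.1]
221 [35.7 -1.  14.1]
222 [35.3 -1.  14.1]
239 [28.4 -1.  14.1]
240 [28.  -0.9 14.1]
241 [27.6 -1.  14.1]
242 [27.2 -1.  14.1]
bot 255 [25.7 10.1  4.3]
bot 256 [25.3 10.1  4.3]
bot 257 [24.9 10.2  4.3]
```

```bash
python3 -m handwheel '[[[0,0,0],[0.0005,0,0],1],[[0,0,0],[0,0,0],1],[[0,0,0],[0,0,0],1],[[0,0,0],[0,0,0],1],[[0,0,0],[0,0,0],1]]'
python3 -m handwheel '[[[0,0,0],[0,0,0],1],[[0,0,0],[0,0,0],1],[[0,0,0],[0,0,0],1],[[0,0,0],[0,0,0],1],[[0,0,0],[0,0,0],1]]'
python3 -c "from cell import ctrl; print(ctrl.finish_job())"
```

```text
clock: 15.65
eef_pos: [542.2, -62.1, 43.1]
tool_rot: [3.142, -0.0, -0.174]
force: [-0.1, -0.7, 0.1]
width: 28.2
gripper_force: 59.8
clock: 16.07
eef_pos: [542.2, -62.1, 43.1]
tool_rot: [3.142, -0.0, -0.174]
force: [-0.2, -0.5, -0.4]
width: 28.3
gripper_force: 59.8
the job is handed in; nothing more can be done
None
```

I pulled the shuttle out until its pointers measured within about 0.3 mm of the index posts and let it go; the white insert is now held level and still about 10 mm above the pocket, centred to within about 1 mm, and the job was handed in at 16 s.

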